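# Load the used examination lenses into the UV cabinet and latch its door

### The arm

A 6-joint arm with a two-finger parallel gripper is mounted at the origin on the work surface. World frame = base frame: x ahead of the robot, y to its left, z up, the work surface at z = 0. Lengths are in m, angles in rad, forces in N, time in s.
With the tool pointing down it reaches from about 0.35 to 0.85 m from the base axis. Payload 8.1 kg.
Tool frame: the origin (TCP) lies between the finger pads; the fingertips stand 25 mm ahead of it and the grasp point (between the pads) lies 6 mm ahead of it; z points along the fingers, y is the direction in which the jaws open and shut (so a half turn about z gives the same grasp; the last joint's range is limited). The gripper opens to 85 mm and grips with 20 to 120 N. Pads are 22 mm wide; open, the fingers measure 114 mm over their backs; the gripper's body (76 mm by 85 mm) begins 54 mm behind the grasp point. The pads swing forward as they close: fully open they stand 13 mm farther back than shut.
Start: joints at [-1.353, 0.13, 1.488, -0, 1.523, -0.085], TCP at [0.179, -0.573, 0.256] pointing down, gripper open.
Joint ranges: [-2.96, 2.96], [-0.89, 2.26], [0.02, 2.5], [-1.34, 4.48], [0, 2.73], [-2.66, 2.66]. Speed limits (rad/s): [2.39, 2.39, 2.79, 3.14, 3.14, 3.14].

### API

Orientations are given as a unit quaternion [x, y, z, w].
In Python, from station import observe, camera, close_job gives the robot as it stands. The module is installed in compiled form; this text tells all that it offers.
- The arm moves only by the shell command python3 -m crank 'ROWS'. ROWS is text: rows parted by semicolons, each of 7 numbers parted by spaces: the finger opening in mm, from 0 to 85.4, then the shift along the tool's x, y, z in mm, then the turn, a rotation vector about the tool's x, y, z in rad. A call has 1 to 20 rows; each row shifts and turns the pose as measured when the row begins, along the tool's axes as they then stand; what a row does not reach is not made up. A row lasts 1/8 s, in which the tool goes at most 62.5 mm and 10.7 degrees, less where a joint would pass 70% of its speed; a pose out of reach is approached as far as the arm can. A call with a gripper value outside its range is refused whole. The fingers move at their own pace and stop on an object; the grip force is fixed at half the most. Time passes only in rows, so rows that do not move let the fingers close. It gives the time, the measured TCP pose, the force and the opening at its end, in the units of the state.
- observe(): the state, without advancing time (a new reading comes with each control period).
- camera(name): name is "scene" or "top"; returns a dict with "img" (384x512x3 uint8, blue, green, red), "z_map" (384x512 float32, m along the optical axis (not along the pixel's ray), 0 where there is no reading), "fx", "fy", "cx", "cy" (pixels), "camera_from_world" (4x4, takes a point from world to camera coordinates). Camera axes: x right, y up, looking along -z (the intrinsics and any distortion apply to the point x, -y, -z); pixel columns grow to the right and rows downward; lengths in m; the calibration is good to about 2 mm. A picture is of the moment at which its call begins.
- close_job(): hands the job in, once; it reports no verdict.
The state is a dict: "time_s": time; "joint_positions": joint angles; "joint_vel": joint speeds; "joint_efforts": joint torques, N m; "eef_pos": TCP position; "tool_rot": TCP orientation; "contact_force": force on the tool from outside, world axes, zero at the start; "ft_torque": the same for the moment, N m; "gripper_width": opening from 0.0 (shut) to 1.0 (fully open).
Only numpy, scipy, OpenCV 4.12 (cv2) and the standard library are available. Lean on these libraries where they do the work, as an engineer would, in place of code of your own. Each camera call takes 0.05 s, during which the arm holds its last target. There are 200 camera calls.

### The job

Load the used examination lenses for disinfection: draw the UV cabinet's basket all the way out, then lift every lens straight up off the sprung clips of the rail, fetch the one left standing on the table, and set them all in the basket, standing or lying. Then push the basket fully home and swing the door shut until it clicks onto its catch; leave the case, the bottle and the microphone where they are.

Things in the scene. Friction and masses are not known exactly. Their poses are not given: they have to be found in the camera images.
- lens_a_ring (a point): Centre of the blue knurled ring (40 mm diameter, 22 mm tall) of a lens, 43 mm above the underside of its grey 29 mm square, 32 mm high saddle foot; the ring overhangs the foot. 58 mm high with its dome, 80 g. z: foot to dome. Clipped astride the rail, its x across the rail; about 5 N straight up pulls it past the clip, free after 26 mm. May be absent.
- lens_b_ring (a point): Centre of the orange knurled ring (40 mm diameter, 22 mm tall) of a lens, 43 mm above the underside of its grey 29 mm square, 32 mm high saddle foot; the ring overhangs the foot. 58 mm high with its dome, 80 g. z: foot to dome. Clipped astride the rail, its x across the rail; about 5 N straight up pulls it past the clip, free after 26 mm. May be absent.
- lens_c_ring (a point): Centre of the red knurled ring (40 mm diameter, 22 mm tall) of a lens, 43 mm above the underside of its grey 29 mm square, 32 mm high saddle foot; the ring overhangs the foot. 58 mm high with its dome, 80 g. z: foot to dome. Clipped astride the rail, its x across the rail; about 5 N straight up pulls it past the clip, free after 26 mm. May be absent.
- lens_d_ring (a point): Centre of the silver knurled ring (40 mm diameter, 22 mm tall) of a lens, 43 mm above the underside of its grey 29 mm square, 32 mm high saddle foot; the ring overhangs the foot. 58 mm high with its dome, 80 g. z: foot to dome. Clipped astride the rail, its x across the rail; about 5 N straight up pulls it past the clip, free after 26 mm. May be absent.
- lens_e_ring (a point): Centre of the brass-coloured knurled ring (40 mm diameter, 22 mm tall) of a lens, 43 mm above the underside of its grey 29 mm square, 32 mm high saddle foot; the ring overhangs the foot. 58 mm high with its dome, 80 g. z: foot to dome. Stands on the table.
- rail_top (a point): Centre of the top edge of the clip rail, 75 mm above the table: an upright strip 10 mm thick, 310 mm long along y, 30 mm high, on two posts over a white base plate 80 x 310 x 10 mm. Clip places at y = -99, -33, 33, 99 mm, each with a sprung brass ball in both faces that catches the feet of a lens.
- basket_floor (a point): Centre of the floor of the cabinet's steel basket (180 mm in x, 210 mm in y outside; walls 28 mm high, 3 mm thick; floor 33 mm above the table). x points into the cabinet, y to the left seen from the robot. Moves with the basket.
- basket_bar (a point): Middle of the carrying bar over the basket's front wall: 8 mm round bar, 100 mm along y, 155 mm above the table, on two 8 mm uprights, 88.5 mm in front (-x) of basket_floor. With the basket home it is 5.5 mm inside the cabinet's front opening; the cabinet's top is 190 mm above the table.
- basket (a joint): How far the basket is drawn out of the cabinet, m: 0 fully home, 0.17 fully out (stops at both ends). Slides with about 2 N and stays where it is left.
- door (a joint): Opening of the cabinet door, rad: 0 shut, 2.0 widest, about the upright hinge at the right of the cabinet's front, seen from the robot. Stays where it is left. Over the last 0.05 rad it must be pushed past a sprung roller catch (6 to 10 N near the free edge), which then draws it to 0 and holds it.
- door_face (a point): Point on the door's outer face, 240 mm from the hinge, 162 mm above the table. White panel with amber window, 296 mm wide, 16 mm thick, 14 to 186 mm above the table; outer face looks along -x, free edge 58 mm farther along +y. Steel pull handle 28 mm farther along +y, 29 mm out from the face, from 42 to 122 mm above the table.
- door_hinge (a point): Point on the upright hinge line, at the door's inner face, 100 mm above the table; turns with the door (door runs along its y, outer face looks along -x).
- case: Bystander: closed black glossy instrument case, 100 x 130 x 55 mm, origin under its centre. To be left alone.
- spray: Bystander: white bottle with a blue cap, 52 mm diameter, 130 mm high, origin under its centre. To be left alone.
- puck: Bystander: flat round black microphone, 84 mm diameter, 16 mm high, origin under its centre. To be left alone.

How it is judged:
By the outcome, as a careful person would: the job done as asked, in the order asked, and still so for the second after the job is handed in, with the robot touching nothing.
Of lens_a, lens_b, lens_c, lens_d only 2 to 3 are there at a start; the rules pass over those that are not, and their reading is None.
At some moment in a run one of lens_e may be knocked a few centimetres aside while the robot is not near it.
Once in a run the grip may slacken for a moment while it holds something.
It also fails if it takes over 210 s, if anything falls off the work surface, if the arm or the gripper's body presses on something with over 40 N, if the wrist force passes 120 N, or if a joint passes its speed limit or range.

## Working session

There is one attempt and no reset: what is moved stays moved. The work goes in short steps, Python scripts to look and compute and a shell command to move; the robot and the scene stay as the last step left them, time stands still between calls to the robot, and variables do not carry over. Pictures are saved under pics/ and viewed, about 12 in all and at most 16, crops included, and the job is handed in when it is done.

```bash
mkdir -p pics; ls
cat > h.py <<'E'
import numpy as np, cv2
from station import observe, camera
def world(c,u,v,z=None):
    """pixel -> world, by depth map or on plane z"""
    T=np.linalg.inv(c["camera_from_world"])
    d=np.array([(u-c["cx"])/c["fx"],-(v-c["cy"])/c["fy"],-1.])
    o=T[:3,3]; w=T[:3,:3]@d
    s=c["z_map"][int(v),int(u)] if z is None else (z-o[2])/w[2]
    return o+s*w
def cloud(c):
    v,u=np.mgrid[:384,:512]; s=c["z_map"]
    P=np.stack([(u-c["cx"])/c["fx"]*s,-(v-c["cy"])/c["fy"]*s,-s],-1)
    T=np.linalg.inv(c["camera_from_world"])
    return P@T[:3,:3].T+T[:3,3]
E
python3 - <<'E'
from h import *
print(observe())
for n in("scene","top"):
    c=camera(n); np.savez(n+"0.npz",**c)
    cv2.imwrite(f"pics/{n}0.png",cv2.resize(c["img"],(800,600)))
    print(n,c["fx"],c["cx"],c["cy"],np.linalg.inv(c["camera_from_world"]).round(3).tolist(),[k for k in c])
E
```

```text
pics
{'time_s': 0.0, 'joint_positions': array([-1.35341007e+00,  1.31175695e-01,  1.48931327e+00, -3.00976525e-06,
        1.52300496e+00, -8.53961357e-02]), 'joint_vel': array([ 6.58696439e-04, -1.80541871e-04,  5.27113798e-04, -1.67466408e-05,
       -1.89617340e-03,  8.28102038e-05]), 'joint_efforts': array([ 1.13638635e-03, -5.69399250e+01, -5.00548482e+01, -1.18081466e-04,
        1.47816871e-02,  4.76972582e-05]), 'eef_pos': array([ 0.17881621, -0.57218923,  0.25521705]), 'tool_rot': array([ 9.88561765e-01,  1.50813568e-01, -6.41914043e-05, -9.48464874e-04]), 'contact_force': array([-0.27226528, -0.31158115,  0.58905394]), 'ft_torque': array([ 0.08047967, -0.00280672, -0.05050449]), 'gripper_width': 1.000906031766694}
scene 388.619649134156 259.0459208986928 190.686716945711 [[-0.613, 0.64, -0.463, 0.061], [-0.79, -0.493, 0.364, 0.372], [0.005, 0.589, 0.808, 1.043], [0.0, 0.0, 0.0, 1.0]] ['img', 'z_map', 'fx', 'fy', 'cx', 'cy', 'camera_from_world']
top 425.77172381158186 257.1201368033094 188.16121720431485 [[0.022, 0.997, -0.072, 0.477], [-1.0, 0.022, -0.007, -0.026], [-0.006, 0.073, 0.997, 1.52], [0.0, 0.0, 0.0, 1.0]] ['img', 'z_map', 'fx', 'fy', 'cx', 'cy', 'camera_from_world']
```

View pics/scene0.png

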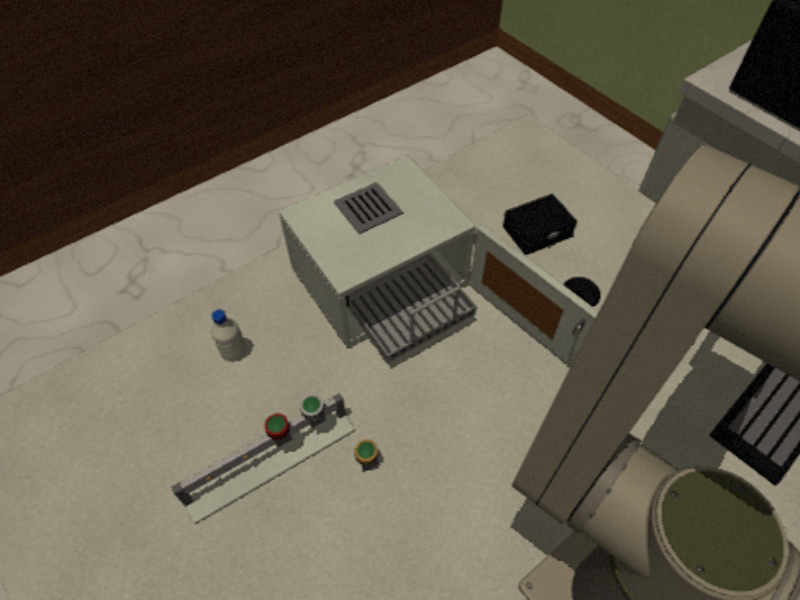

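View pics/top0.png

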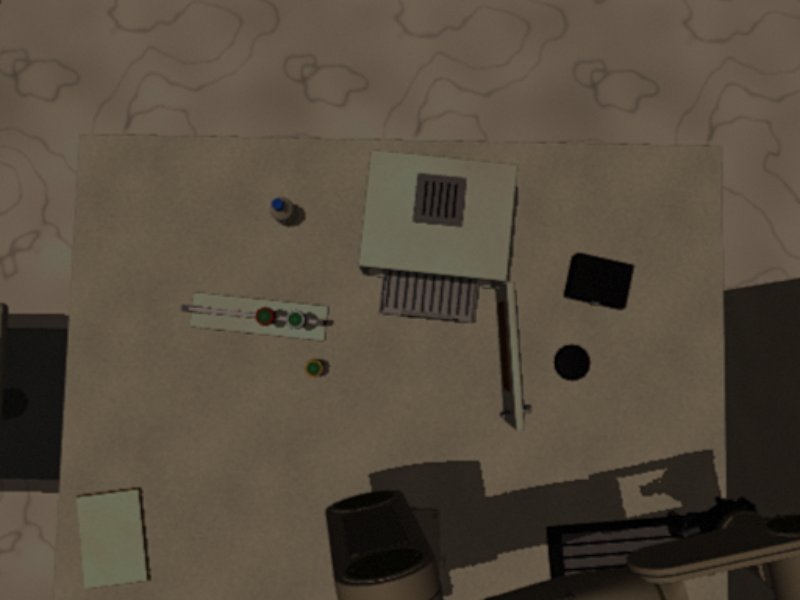

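The top view (800x600) shows red (265,316) and silver (296,319) lenses on the rail, and the brass one on the table at (316,367). The basket is partly out with its front near (428,320). The door is open about 90° with its free edge near (515,420). The case, puck and spray bottle are clear of the work. Next I'll measure.

```bash
cat >> h.py <<'E'
def rect(P,lo,hi,box):
    """minAreaRect of xy of points within z range and xy box"""
    m=(P[...,2]>lo)&(P[...,2]<hi)&(P[...,0]>box[0])&(P[...,0]<box[1])&(P[...,1]>box[2])&(P[...,1]<box[3])
    Q=P[m]; return len(Q),(cv2.minAreaRect((Q[:,:2]*1000).astype(np.float32)) if len(Q)>3 else None), Q
def blob(c,hsvlo,hsvhi,box):
    h=cv2.cvtColor(c["img"],cv2.COLOR_BGR2HSV); P=cloud(c)
    m=cv2.inRange(h,hsvlo,hsvhi)>0
    m&=(P[...,0]>box[0])&(P[...,0]<box[1])&(P[...,1]>box[2])&(P[...,1]<box[3])
    return m,P[m]
E
python3 - <<'E'
from h import *
for n in("scene","top"):
    c=dict(np.load(n+"0.npz")); P=cloud(c)
    print(n)
    def f(t,*a):
        k,r,Q=rect(P,*a); print(t,k,r and [np.round(x,1) for x in r], Q.mean(0).round(4), np.percentile(Q[:,2],[5,95]).round(3))
    B=(0.3,1.1,-.3,.2)
    f("cabtop",.182,.2,(.55,1.1,-.25,.15))
    f("door",.165,.195,(.2,.62,-.3,-.12))
    f("bar",.135,.17,(.4,.68,-.12,.08))
    f("basket",.025,.075,(.4,.66,-.13,.09))
    f("rail",.066,.082,(.35,.75,.1,.7))
    f("base",.004,.018,(.4,.7,.1,.6))
    for nm,lo,hi in(("red",(0,120,60),(8,255,255)),("brass",(12,90,60),(30,255,255)),("green",(45,60,30),(85,255,255))):
        m,Q=blob(c,lo,hi,(.3,.8,.05,.6))
        k,l,s,ce=cv2.connectedComponentsWithStats(m.astype(np.uint8))
        for i in range(1,k):
            if s[i,4]>8:
                q=P[l==i]; print(nm,s[i].tolist(),np.median(q,0).round(4),q[:,2].max().round(3))
E
```

```text
scene
cabtop 6029 [array([708.5, -95.7]), array([322.7, 292. ]), np.float64(85.5)] [ 0.7234 -0.08    0.1903] [0.186 0.196]
door 1021 [array([ 483.5, -224.2]), array([322.8, 107.6]), np.float64(19.9)] [ 0.4838 -0.2289  0.1814] [0.167 0.19 ]
bar 216 [array([579.2,  -8. ]), array([243.6,  61.8]), np.float64(51.5)] [ 0.5841 -0.0035  0.1545] [0.138 0.166]
basket 1795 [array([592.3, -28.6]), array([202.5, 135.5]), np.float64(89.8)] [ 0.5946 -0.0407  0.0365] [0.029 0.057]
rail 563 [array([635.1, 294.2]), array([309.4, 243.6]), np.float64(82.5)] [0.549  0.3225 0.0732] [0.067 0.078]
base 2239 [array([549.6, 346.2]), array([299.8, 491.4]), np.float64(0.1)] [0.5168 0.3189 0.0092] [0.005 0.013]
red [170, 266, 4, 7, 9] [0.5409 0.2837 0.1033] 0.105
red [170, 268, 15, 11, 37] [0.5142 0.28   0.1019] 0.106
brass [227, 281, 15, 16, 83] [0.4119 0.1771 0.0537] 0.058
green [194, 254, 11, 10, 86] [0.5188 0.2118 0.1054] 0.111
green [171, 266, 11, 11, 83] [0.5248 0.2776 0.1051] 0.11
green [229, 283, 10, 10, 84] [0.4145 0.1763 0.0564] 0.062
top
cabtop 7064 [array([709.1, -95.3]), array([323.8, 293.7]), np.fl
[... 200 characters left out ...]
array([216. ,  47.5]), np.float64(60.6)] [ 0.5412 -0.0584  0.1579] [0.149 0.165]
basket 1269 [array([585.8, -30.2]), array([206.9, 100.5]), np.float64(85.4)] [ 0.5881 -0.0443  0.0347] [0.028 0.045]
rail 222 [array([636.4, 297.2]), array([310.6, 239.4]), np.float64(83.3)] [0.544  0.3246 0.075 ] [0.069 0.08 ]
base 2846 [array([549.9, 350.6]), array([498.9, 299.6]), np.float64(89.9)] [0.5442 0.3396 0.0081] [0.004 0.015]
red [164, 197, 7, 11, 19] [0.53   0.29   0.1031] 0.11
brass [194, 230, 13, 12, 61] [0.4155 0.1776 0.0533] 0.061
green [165, 199, 8, 7, 44] [0.527  0.2764 0.1065] 0.115
green [185, 200, 8, 9, 59] [0.5219 0.2127 0.1055] 0.116
green [197, 232, 7, 8, 43] [0.4182 0.1764 0.0569] 0.065
```

```bash
cat >> h.py <<'E'
a=np.radians(-4.5); Rc=np.array([[np.cos(a),np.sin(a)],[-np.sin(a),np.cos(a)]])  # world xy -> cabinet axes
def cab(P): return np.concatenate([P[...,:2]@Rc.T,P[...,2:]],-1)
def sel(C,x,y,z):
    m=(C[...,0]>x[0])&(C[...,0]<x[1])&(C[...,1]>y[0])&(C[...,1]<y[1])&(C[...,2]>z[0])&(C[...,2]<z[1])
    return C[m]
E
python3 - <<'E'
from h import *
for n in("scene","top"):
    c=dict(np.load(n+"0.npz")); C=cab(cloud(c))
    p=lambda t,Q:print(t,len(Q),np.percentile(Q,[2,50,98],axis=0).round(4).tolist())
    print(n)
    Q=sel(C,(.5,1),(-.12,.2),(.182,.2)); p("cab top left",Q)
    Q=sel(C,(.5,1),(-.25,.2),(.182,.2)); p("cab top",Q)
    Q=sel(C,(.4,.58),(-.1,.15),(.145,.166)); p("bar",Q)
    if len(Q)>5: print(cv2.minAreaRect((Q[:,:2]*1000).astype(np.float32)))
    Q=sel(C,(.4,.58),(-.12,.15),(.05,.068)); p("wall",Q)
    Q=sel(C,(.2,.58),(-.28,-.1),(.176,.196)); p("door",Q)
    print(cv2.minAreaRect((Q[:,:2]*1000).astype(np.float32)))
    Q=sel(C,(.2,.58),(-.4,-.1),(.05,.13)); p("doorlow",Q)
    for x in np.arange(.26,.58,.04):
        Q=sel(C,(x,x+.04),(-.3,-.1),(.178,.196)); 
        if len(Q):print(round(x+.02,2),len(Q),Q[:,1].min().round(4),np.median(Q[:,1]).round(4),Q[:,1].max().round(4))
E
```

```text
scene
cab top left 4924 [[0.6203, -0.1153, 0.1853], [0.7246, 0.0083, 0.1899], [0.8521, 0.1181, 0.198]]
cab top 6133 [[0.5805, -0.1908, 0.1846], [0.7219, -0.0216, 0.1898], [0.8519, 0.1174, 0.1977]]
bar 108 [[0.5312, -0.0796, 0.1477], [0.5344, -0.0246, 0.1574], [0.5397, 0.0253, 0.1611]]
((535.0429077148438, -27.73712158203125), (108.20388793945312, 9.490767478942871), 89.95523071289062)
wall 155 [[0.5325, -0.1131, 0.0501], [0.5357, -0.0016, 0.0557], [0.5712, 0.0767, 0.0647]]
door 523 [[0.3448, -0.231, 0.1763], [0.4526, -0.2093, 0.1849], [0.5752, -0.1868, 0.1885]]
((460.39312744140625, -210.75514221191406), (243.68234252929688, 20.095279693603516), 8.612488746643066)
doorlow 1190 [[0.346, -0.2216, 0.0511], [0.4606, -0.2027, 0.0895], [0.5751, -0.1296, 0.1283]]
0.32 2 -0.222 -0.2212 -0.2205
0.36 93 -0.2351 -0.2229 -0.214
0.4 86 -0.2299 -0.2167 -0.2091
0.44 82 -0.2233 -0.2114 -0.2022
0.48 81 -0.2186 -0.2044 -0.1958
0.52 75 -0.2123 -0.1987 -0.1906
0.56 74 -0.2049 -0.1915 -0.1833
top
cab top left 5628 [[0.6247, -0.1154, 0.1848], [0.7363, 0.0022, 0.191], [0.8549, 0.117, 0.1989]]
cab top 7165 
[... 164 characters left out ...]
2]]
((537.5760498046875, -27.145381927490234), (106.0795669555664, 8.021425247192383), 89.7127685546875)
wall 50 [[0.5359, -0.1155, 0.051], [0.5373, 0.0143, 0.0584], [0.5757, 0.0771, 0.064]]
door 451 [[0.3324, -0.2336, 0.1778], [0.4533, -0.2107, 0.1856], [0.5741, -0.1875, 0.1912]]
((454.50091552734375, -211.09022521972656), (255.36981201171875, 17.460956573486328), 8.86025619506836)
doorlow 306 [[0.333, -0.257, 0.0519], [0.4593, -0.2021, 0.0912], [0.5753, -0.1227, 0.1281]]
0.32 23 -0.2379 -0.2308 -0.2222
0.36 70 -0.2376 -0.2254 -0.2149
0.4 70 -0.2307 -0.2197 -0.2088
0.44 71 -0.2237 -0.2129 -0.2027
0.48 69 -0.2171 -0.2072 -0.1978
0.52 69 -0.2104 -0.2004 -0.1912
0.56 69 -0.2034 -0.1941 -0.1845
```

```bash
cat > go.py <<'E'
import sys
from h import *
from scipy.spatial.transform import Rotation as R
# usage: go.py xc yc z : prints offset to target in tool axes (mm) and turn to the cabinet-aligned tool frame
W=np.array([[Rc[1,0],Rc[0,0],0],[Rc[1,1],Rc[0,1],0],[0,0,-1]])  # columns: ey, ex, down
o=observe(); T=R.from_quat(o["tool_rot"]); p=o["eef_pos"]
print("t",round(o["time_s"],1),"cab",cab(p).round(4),"F",o["contact_force"].round(1),"w",round(o["gripper_width"]*85.4,1),"j",o["joint_positions"].round(2))
if len(sys.argv)>3:
    t=np.array(list(map(float,sys.argv[1:4]))); t[:2]=Rc.T@t[:2]
    print("tool d mm",(T.inv().apply(t-p)*1000).round(1),"aligned d",(W.T@(t-p)*1000).round(1),"turn",(T.inv()*R.from_matrix(W)).as_rotvec().round(3))
E
python3 go.py .537 -.027 .25; python3 -m crank '85 0 0 0 0 0 -0.17;85 0 0 0 0 0 -0.17;85 0 0 0 0 0 -0.17;85 0 0 0 0 0 -0.17;85 0 0 0 0 0 -0.17;85 0 0 0 0 0 -0.17;85 0 0 0 0 0 -0.17'; python3 go.py .537 -.027 .25
```

```text
t 0.1 cab [ 0.2232 -0.5564  0.2553] F [1.  1.  0.2] w 85.5 j [-1.35  0.13  1.49 -0.    1.52 -0.09]
tool d mm [ 488.3 -374.6    6. ] aligned d [529.4 313.8   5.3] turn [-1.000e-03 -1.000e-03 -1.189e+00]
time_s: 0.98
eef_pos: [0.1784, -0.57, 0.2507]
tool_rot: [0.721, 0.693, 0.003, -0.004]
contact_force: [0.4, 0.6, 0.7]
gripper_width: 0.998
t 1.0 cab [ 0.2225 -0.5543  0.2507] F [0.4 0.6 0.7] w 85.2 j [-1.35  0.13  1.49  0.    1.52 -1.31]
tool d mm [514.9 334.3   4.8] aligned d [527.3 314.5   0.7] turn [-0.003 -0.009  0.038]
```

```bash
python3 -m crank '85 0 0 0 0 0 0.04;85 44 26 -1 0 0 0;85 44 26 -1 0 0 0;85 44 26 -1 0 0 0;85 44 26 -1 0 0 0;85 44 26 -1 0 0 0;85 44 26 -1 0 0 0;85 44 26 -1 0 0 0;85 44 26 -1 0 0 0;85 44 26 -1 0 0 0;85 44 26 -1 0 0 0;85 44 26 0 0 0 0;85 30 18 0 0 0 0'; python3 go.py .537 -.027 .161
```

```text
time_s: 2.6
eef_pos: [0.5513, -0.0831, 0.2627]
tool_rot: [0.766, 0.643, 0.003, -0.005]
contact_force: [0.2, -0.6, 0.1]
gripper_width: 0.998
t 2.6 cab [ 0.5561 -0.0395  0.2627] F [ 0.2 -0.6  0.1] w 85.3 j [-0.25  0.02  1.6   0.01  1.53 -0.07]
tool d mm [  9.5 -19.8 101.9] aligned d [ 12.5 -19.1 101.7] turn [-0.004 -0.012 -0.096]
```

```bash
python3 -m crank '85 10 -19 20 0 -0.01 -0.1;85 0 0 25 0 0 0;85 0 0 25 0 0 0;85 0 0 20 0 0 0;85 0 0 10 0 0 0;85 0 0 0 0 0 0'; python3 go.py .537 -.027 .161
```

```text
time_s: 3.35
eef_pos: [0.5346, -0.0654, 0.1591]
tool_rot: [0.742, 0.67, -0.001, -0.003]
contact_force: [-0.3, -0.5, -0.6]
gripper_width: 0.993
t 3.4 cab [ 0.5381 -0.0232  0.1591] F [-0.3 -0.5 -0.6] w 84.8 j [-0.22  0.04  1.77  0.    1.34 -0.12]
tool d mm [-3.8 -1.  -1.9] aligned d [-3.8 -1.1 -1.9] turn [-0.005 -0.002 -0.024]
```

```bash
python3 -m crank '0 0 0 0 0 0 -0.02;0 0 0 0 0 0 0;0 0 0 0 0 0 0;0 0 0 0 0 0 0;0 0 0 0 0 0 0;0 0 0 0 0 0 0;0 0 0 0 0 0 0;0 0 0 0 0 0 0'; python3 go.py .45 -.023 .161
```

```text
time_s: 4.35
eef_pos: [0.5363, -0.0659, 0.1623]
tool_rot: [0.736, 0.677, 0.0, -0.001]
contact_force: [-0.3, -0.1, 0.0]
gripper_width: 0.065
t 4.3 cab [ 0.5398 -0.0236  0.1623] F [-0.3 -0.1  0. ] w 5.5 j [-0.22  0.03  1.76  0.    1.34 -0.13]
tool d mm [  0.1 -89.8   1.3] aligned d [  0.6 -89.8   1.3] turn [-0.001 -0.002 -0.006]
```

```bash
python3 -m crank '0 0 -15 0 0 0 0;0 0 -15 0 0 0 0;0 0 -15 0 0 0 0;0 0 -15 0 0 0 0;0 0 -15 0 0 0 0;0 0 -12 0 0 0 0;0 0 -6 0 0 0 0;0 0 -6 0 0 0 0;0 0 -6 0 0 0 0'; python3 go.py .45 -.023 .161
```

```text
time_s: 5.48
eef_pos: [0.4528, -0.0589, 0.1625]
tool_rot: [0.736, 0.676, 0.022, 0.022]
contact_force: [46.0, -4.2, -35.7]
gripper_width: 0.068
t 5.5 cab [ 0.456  -0.0232  0.1625] F [ 46.   -4.2 -35.7] w 5.8 j [-0.25 -0.27  2.04  0.01  1.31 -0.17]
tool d mm [ 0.1 -6.1  1.1] aligned d [ 0.2 -6.   1.5] turn [ 0.062 -0.001 -0.007]
```

```bash
python3 -m crank '0 0 1 0 0 0 0;0 0 0 0 0.03 0 0;50 0 0 0 0.03 0 0;50 0 0 0 0 0 0;50 0 0 0 0 0 0;50 0 0 0 0 0 0;50 0 0 -15 0 0 0;50 0 0 -30 0 0 0;50 0 0 -30 0 0 0'; python3 go.py .505 .229 .25
python3 - <<'E'
from h import *
for n in("scene","top"):
    c=camera(n); C=cab(cloud(c)); np.savez(n+"1.npz",**c)
    cv2.imwrite(f"pics/{n}1.png",cv2.resize(c["img"],(800,600)))
    Q=sel(C,(.4,.6),(-.1,.1),(.14,.166));print("bar",len(Q),Q.mean(0).round(4))
    Q=sel(C,(.4,.6),(-.14,.1),(.05,.066));print("wall",len(Q),np.percentile(Q,[3,50,97],axis=0).round(3).tolist())
    m,Q=blob(c,(45,60,30),(85,255,255),(.3,.8,.05,.6))
    k,l,s,ce=cv2.connectedComponentsWithStats(m.astype(np.uint8))
    for i in range(1,k):
        if s[i,4]>20:
            u,v=ce[i]; z=.106 if np.median(C[...,2][l==i])>.08 else .057
            print("lens",s[i,4],"ray",cab(world(c,u,v,z)).round(4),"depth",cab(cloud(c))[l==i].mean(0).round(4))
E
```

```text
time_s: 6.6
eef_pos: [0.452, -0.0587, 0.2389]
tool_rot: [0.737, 0.676, -0.001, -0.003]
contact_force: [-0.1, -0.8, 0.6]
gripper_width: 0.589
t 6.6 cab [ 0.4552 -0.0231  0.2389] F [-0.1 -0.8  0.6] w 50.3 j [-0.24 -0.26  1.89  0.    1.51 -0.16]
tool d mm [252.5  47.9 -10.8] aligned d [252.1  49.8 -11.1] turn [-0.007 -0.002 -0.007]
bar 86 [ 0.4543 -0.009   0.1558]
wall 251 [[0.453, -0.132, 0.05], [0.456, 0.012, 0.056], [0.587, 0.078, 0.062]]
lens 86 ray [0.5006 0.252  0.106 ] depth [0.5009 0.252  0.1056]
lens 83 ray [0.5009 0.3179 0.106 ] depth [0.5014 0.3179 0.1052]
lens 83 ray [0.3994 0.2084 0.057 ] depth [0.3997 0.2083 0.0563]
bar 1 [0.4579 0.021  0.1595]
wall 74 [[0.456, -0.132, 0.05], [0.539, 0.075, 0.058], [0.596, 0.078, 0.064]]
lens 44 ray [0.5037 0.3177 0.106 ] depth [0.5037 0.3177 0.1062]
lens 59 ray [0.5039 0.2517 0.106 ] depth [0.5039 0.2517 0.1061]
lens 44 ray [0.4021 0.2085 0.057 ] depth [0.4021 0.2085 0.0572]
```

View pics/scene1.png

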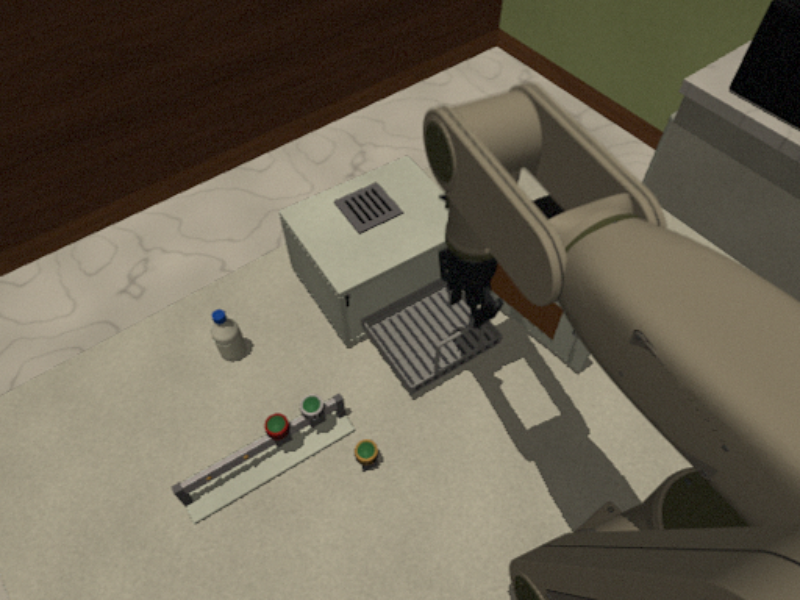

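The basket is out, with the bar at (455,335) clear of the gripper. The lenses haven't moved: silver (312,405), red (276,425), brass (366,450). Next is the silver lens.

```bash
python3 -m crank '75 40 7 -2 0 0 0;75 40 7 -2 0 0 0;75 40 7 -2 0 0 0;75 40 7 -2 0 0 0;75 40 7 -2 0 0 0;75 40 7 -2 0 0 0;75 30 5 0 0 0 0;75 0 0 0 0 0 0'; python3 go.py .502 .252 .14
```

```text
time_s: 7.7
eef_pos: [0.5262, 0.2131, 0.2581]
tool_rot: [0.738, 0.675, 0.002, 0.002]
contact_force: [-0.1, 0.4, -0.1]
gripper_width: 0.881
t 7.7 cab [0.5079 0.2538 0.2581] F [-0.1  0.4 -0.1] w 75.2 j [ 0.3   0.04  1.58 -0.    1.52  0.38]
tool d mm [ -1.9  -6.5 118. ] aligned d [ -1.8  -5.9 118.1] turn [ 0.005 -0.001 -0.01 ]
```

```bash
python3 -m crank '75 -2 -6 30 0 0 -0.01;75 0 0 30 0 0 0;75 0 0 30 0 0 0;75 0 0 22 0 0 0;75 0 0 0 0 0 0'; python3 go.py .502 .252 .098
```

```text
time_s: 8.32
eef_pos: [0.52, 0.2077, 0.1442]
tool_rot: [0.735, 0.679, 0.002, 0.002]
contact_force: [-0.2, -0.7, -1.0]
gripper_width: 0.883
t 8.3 cab [0.5021 0.2478 0.1442] F [-0.2 -0.7 -1. ] w 75.4 j [ 0.29  0.1   1.73 -0.    1.31  0.37]
tool d mm [ 4.2 -0.4 46.2] aligned d [ 4.2 -0.1 46.2] turn [ 0.006  0.001 -0.001]
```

```bash
python3 -m crank '75 4 0 20 0 0 0;75 0 0 18 0 0 0;75 0 0 8 0 0 0;75 0 0 0 0 0 0'; python3 go.py .502 .252 .098; python3 -m crank '30 0 0 0 0 0 0;0 0 0 0 0 0 0;0 0 0 0 0 0 0;0 0 0 0 0 0 0;0 0 0 0 0 0 0;0 0 0 0 0 0 0;0 0 0 0 0 0 0;0 0 0 0 0 0 0';python3 go.py .502 .252 .098
```

```text
time_s: 8.82
eef_pos: [0.5218, 0.2113, 0.0975]
tool_rot: [0.735, 0.678, 0.003, 0.003]
contact_force: [0.1, -0.1, 0.5]
gripper_width: 0.879
t 8.8 cab [0.5037 0.2516 0.0975] F [ 0.1 -0.1  0.5] w 75.1 j [ 0.3   0.16  1.76 -0.    1.22  0.38]
tool d mm [ 0.4 -1.6 -0.5] aligned d [ 0.4 -1.7 -0.5] turn [ 0.009 -0.    -0.001]
time_s: 9.82
eef_pos: [0.5227, 0.2117, 0.099]
tool_rot: [0.735, 0.678, 0.004, 0.004]
contact_force: [0.2, -0.3, -2.1]
gripper_width: 0.453
t 9.8 cab [0.5045 0.2521 0.099 ] F [ 0.2 -0.3 -2.1] w 38.7 j [ 0.3   0.16  1.76 -0.    1.22  0.38]
tool d mm [-0.1 -2.5  1. ] aligned d [-0.1 -2.5  1. ] turn [ 0.011 -0.001 -0.001]
```

```bash
python3 -m crank '0 0 0 -6 0 0 0;0 0 0 -6 0 0 0;0 0 0 -6 0 0 0;0 0 0 -8 0 0 0;0 0 0 -8 0 0 0;0 0 0 -10 0 0 0;0 0 0 -20 0 0 0;0 0 0 -20 0 0 0;0 0 0 -20 0 0 0';python3 go.py .54 .035 .21
```

```text
time_s: 10.95
eef_pos: [0.5209, 0.2115, 0.2083]
tool_rot: [0.735, 0.678, 0.003, 0.003]
contact_force: [-0.2, 0.5, -1.2]
gripper_width: 0.447
t 10.9 cab [0.5027 0.2517 0.2083] F [-0.2  0.5 -1.2] w 38.2 j [ 0.3   0.05  1.66 -0.    1.42  0.38]
tool d mm [-216.7   37.6   -1.4] aligned d [-216.7   37.3   -1.7] turn [ 0.01  -0.    -0.001]
```

```bash
python3 -m crank '0 -36 5 0 0 0 0;0 -36 5 0 0 0 0;0 -36 5 0 0 0 0;0 -36 5 0 0 0 0;0 -36 5 0 0 0 0;0 -36 2 0 0 0 0;0 0 0 0 0 0 0';python3 go.py .53 .035 .083
```

```text
time_s: 11.82
eef_pos: [0.533, -0.0114, 0.2163]
tool_rot: [0.734, 0.679, 0.007, 0.006]
contact_force: [0.4, 1.3, -1.7]
gripper_width: 0.449
t 11.8 cab [0.5323 0.0304 0.2163] F [ 0.4  1.3 -1.7] w 38.4 j [-0.12 -0.05  1.74  0.    1.43 -0.04]
tool d mm [  4.3  -4.8 133.3] aligned d [  4.6  -2.3 133.3] turn [ 0.019 -0.002  0.001]
```

```bash
python3 -m crank '0 4 -3 25 0.02 0 0;0 0 0 30 0 0 0;0 0 0 30 0 0 0;0 0 0 25 0 0 0;0 0 0 12 0 0 0;0 0 0 3 0 0 0;0 0 0 2 0 0 0';python3 go.py .53 .035 .083
```

```text
time_s: 12.7
eef_pos: [0.53, -0.0004, 0.0827]
tool_rot: [0.732, 0.681, -0.001, -0.003]
contact_force: [-2.0, -3.5, 16.8]
gripper_width: 0.453
t 12.7 cab [0.5284 0.0412 0.0827] F [-2.  -3.5 16.8] w 38.7 j [-0.1   0.1   1.85  0.    1.19 -0.03]
tool d mm [-6.2  1.6 -0.4] aligned d [-6.2  1.6 -0.3] turn [-0.005 -0.003  0.007]
```

Contact with the floor. Release and go up.

```bash
python3 -m crank '46 0 0 0 0 0 0;50 0 0 0 0 0 0;55 0 0 0 0 0 0;55 0 0 0 0 0 0;55 0 0 -20 0 0 0;55 0 0 -30 0 0 0;55 0 0 -30 0 0 0;55 0 0 -30 0 0 0;75 35 -3 -5 0 0 0;75 35 -3 -5 0 0 0;75 35 -3 0 0 0 0;75 35 -3 0 0 0 0;75 35 -3 0 0 0 0;75 35 -3 0 0 0 0;75 35 -3 0 0 0 0;75 20 -3 0 0 0 0;75 0 0 0 0 0 0';python3 go.py .5025 .318 .140
```

```text
time_s: 14.82
eef_pos: [0.5249, 0.2736, 0.2075]
tool_rot: [0.733, 0.681, -0.001, -0.003]
contact_force: [1.1, -0.3, -0.6]
gripper_width: 0.881
t 14.8 cab [0.5018 0.3139 0.2075] F [ 1.1 -0.3 -0.6] w 75.3 j [0.39 0.14 1.57 0.01 1.44 0.46]
tool d mm [ 3.9  1.1 67.5] aligned d [ 4.1  0.7 67.5] turn [-0.005 -0.003  0.005]
```

```bash
python3 -m crank '75 4 1 30 0 0 0;75 0 0 30 0 0 0;75 0 0 25 0 0 0;75 0 0 15 0 0 0;75 0 0 7 0 0 0;75 0 0 0 0 0 0'; python3 go.py .503 .318 .098
python3 - <<'E'
from h import *
c=camera("scene"); cv2.imwrite("pics/s2.png",cv2.resize(c["img"][130:330,90:350],(780,600)))
E
```

```text
time_s: 15.58
eef_pos: [0.528, 0.2729, 0.0991]
tool_rot: [0.734, 0.679, -0.0, -0.002]
contact_force: [-0.4, -0.3, 0.3]
gripper_width: 0.872
t 15.6 cab [0.5049 0.3135 0.0991] F [-0.4 -0.3  0.3] w 74.5 j [0.39 0.24 1.66 0.   1.24 0.47]
tool d mm [ 4.5 -1.9  1.1] aligned d [ 4.5 -1.9  1.1] turn [-0.003 -0.002  0.002]
```

View pics/s2.png

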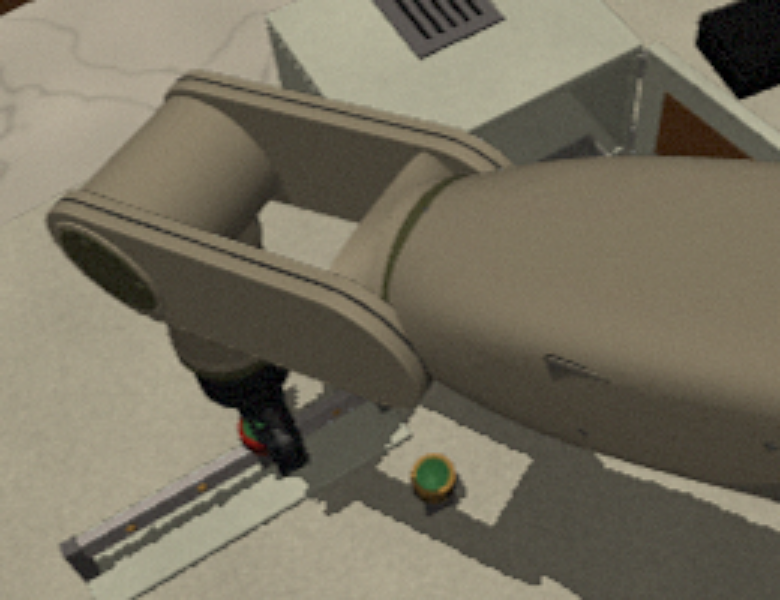

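The crop shows the silver clip empty and the gripper straddling the red lens near (260,435). The brass lens stands at (433,477). I'll centre and grip red.

```bash
python3 -m crank '75 5 -1 1 0 0 0;30 0 0 0 0 0 0;0 0 0 0 0 0 0;0 0 0 0 0 0 0;0 0 0 0 0 0 0;0 0 0 0 0 0 0;0 0 0 0 0 0 0;0 0 0 0 0 0 0;0 0 0 0 0 0 0';python3 go.py .502 .318 .098;  python3 -m crank '0 0 0 -6 0 0 0;0 0 0 -6 0 0 0;0 0 0 -6 0 0 0;0 0 0 -8 0 0 0;0 0 0 -8 0 0 0;0 0 0 -10 0 0 0;0 0 0 -20 0 0 0;0 0 0 -20 0 0 0;0 0 0 -20 0 0 0';python3 go.py .53 -.027 .21
```

```text
time_s: 16.75
eef_pos: [0.529, 0.2794, 0.1016]
tool_rot: [0.734, 0.68, 0.002, -0.001]
contact_force: [-0.5, -0.7, 1.5]
gripper_width: 0.447
t 16.8 cab [0.5055 0.32   0.1016] F [-0.5 -0.7  1.5] w 38.2 j [0.4  0.25 1.65 0.   1.24 0.47]
tool d mm [-2.  -3.5  3.6] aligned d [-2.  -3.5  3.6] turn [ 0.002 -0.004  0.002]
time_s: 17.88
eef_pos: [0.5284, 0.2788, 0.2121]
tool_rot: [0.734, 0.68, 0.002, -0.001]
contact_force: [0.7, 0.6, -0.4]
gripper_width: 0.446
t 17.9 cab [0.5049 0.3193 0.2121] F [ 0.7  0.6 -0.4] w 38.1 j [0.4  0.14 1.55 0.   1.44 0.47]
tool d mm [-346.4   24.4    0.9] aligned d [-346.3   25.1    2.1] turn [ 0.001 -0.003  0.002]
```

```bash
python3 -m crank '0 -40 3 0 0 0 0;0 -40 3 0 0 0 0;0 -40 3 0 0 0 0;0 -40 3 0 0 0 0;0 -40 3 0 0 0 0;0 -40 3 0 0 0 0;0 -40 3 0 0 0 0;0 -40 3 0 0 0 0;0 -25 0 0 0 0 0;0 0 0 0 0 0 0';python3 go.py .53 -.027 .086
```

```text
time_s: 19.12
eef_pos: [0.5305, -0.0766, 0.2291]
tool_rot: [0.733, 0.68, 0.01, 0.006]
contact_force: [-0.8, 0.3, -1.5]
gripper_width: 0.449
t 19.1 cab [ 0.5349 -0.0348  0.2291] F [-0.8  0.3 -1.5] w 38.3 j [-0.25 -0.05  1.72  0.01  1.45 -0.17]
tool d mm [  6.8  -7.9 143. ] aligned d [  7.8  -4.9 143.1] turn [ 0.021 -0.007  0.004]
```

```bash
python3 -m crank '0 5 -5 30 0.02 0 0;0 0 0 30 0 0 0;0 0 0 30 0 0 0;0 0 0 25 0 0 0;0 0 0 15 0 0 0;0 0 0 5 0 0 0;0 0 0 2 0 0 0';python3 go.py .53 -.027 .086
```

```text
time_s: 20.0
eef_pos: [0.5256, -0.0629, 0.0856]
tool_rot: [0.731, 0.682, 0.002, -0.004]
contact_force: [-2.6, -0.1, 14.9]
gripper_width: 0.448
t 20.0 cab [ 0.529  -0.0215  0.0856] F [-2.6 -0.1 14.9] w 38.2 j [-0.22  0.1   1.85  0.01  1.2  -0.16]
tool d mm [-5.5  1.  -0.5] aligned d [-5.5  1.  -0.4] turn [-0.002 -0.009  0.01 ]
```

```bash
python3 -m crank '46 0 0 0 0 0 0;50 0 0 0 0 0 0;55 0 0 0 0 0 0;55 0 0 0 0 0 0;55 0 0 -20 0 0 0;55 0 0 -30 0 0 0;55 0 0 -30 0 0 0;55 0 0 -30 0 0 0;75 0 0 -20 0 0 0;75 0 0 0 0 0 0'
cat > look.py <<'E'
from h import *
for n in("scene","top"):
    c=camera(n); P=cloud(c); C=cab(P)
    h=cv2.cvtColor(c["img"],cv2.COLOR_BGR2HSV)
    m,_=blob(c,(45,60,30),(85,255,255),(.3,.8,-.25,.6))
    k,l,s,ce=cv2.connectedComponentsWithStats(m.astype(np.uint8))
    for i in range(1,k):
        if s[i,4]>12:
            u,v=ce[i]; x,y,w,hh=s[i,:4]
            print(n,"lens",s[i].tolist(),"depth",C[l==i].mean(0).round(4))
E
python3 look.py; python3 go.py .4 .208 .1
```

```text
time_s: 21.25
eef_pos: [0.5261, -0.0646, 0.2214]
tool_rot: [0.731, 0.682, 0.003, -0.003]
contact_force: [0.0, 0.3, -0.2]
gripper_width: 0.881
scene lens [274, 204, 10, 9, 60] depth [ 0.5255 -0.0232  0.0895]
scene lens [256, 215, 10, 9, 65] depth [0.5227 0.042  0.0898]
scene lens [229, 283, 10, 10, 84] depth [0.3998 0.2081 0.0562]
top lens [197, 232, 7, 8, 42] depth [0.4021 0.2087 0.0572]
t 21.4 cab [ 0.5283 -0.0229  0.219 ] F [-0.4  0.   0.3] w 74.9 j [-0.22 -0.04  1.73  0.01  1.45 -0.16]
tool d mm [ 231.  -125.9  121.5] aligned d [ 230.9 -128.3  119. ] turn [-0.004 -0.009  0.009]
```

```bash
python3 - <<'E'
from h import *
c=camera("scene"); cv2.imwrite("pics/s3.png",cv2.resize(np.hstack([c["img"][265:315,205:260],c["img"][185:235,245:300]]),(790,360),interpolation=cv2.INTER_CUBIC))
E
python3 -m crank '68 38 -20 0 0 0 0;68 38 -20 0 0 0 0;68 38 -20 0 0 0 0;68 38 -20 0 0 0 0;68 38 -20 0 0 0 0;68 38 -20 0 0 0 0;68 0 0 0 0 0 0'; python3 go.py .401 .2085 .09
```

```text
time_s: 22.28
eef_pos: [0.4123, 0.1773, 0.21]
tool_rot: [0.732, 0.681, -0.005, -0.01]
contact_force: [-0.2, -0.2, -0.1]
gripper_width: 0.797
t 22.3 cab [0.3971 0.2091 0.21  ] F [-0.2 -0.2 -0.1] w 68.1 j [ 0.28 -0.25  1.94  0.01  1.47  0.35]
tool d mm [ -1.5   6.5 119.9] aligned d [ -0.6   3.9 120. ] turn [-0.022 -0.007  0.006]
```

View pics/s3.png

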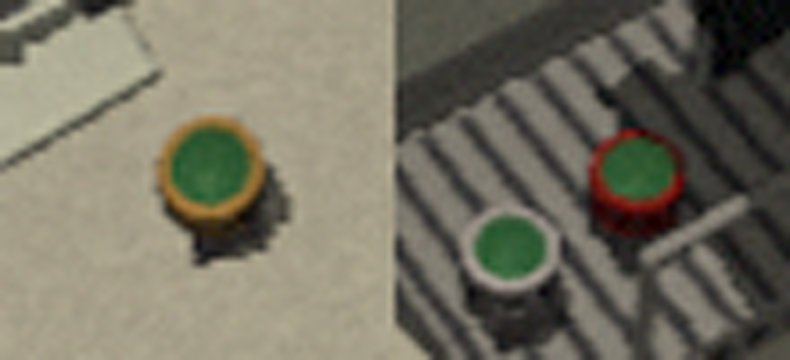

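Both lenses stand upright in the basket: silver at (510,247) in the crop, red at (637,168). Brass stands free. Its foot yaw is unclear, so I'll grip high on its ring.

```bash
python3 -m crank '68 -1 4 30 -0.02 0 0;68 0 0 30 0 0 0;68 0 0 30 0 0 0;68 0 0 25 0 0 0;68 0 0 12 0 0 0;68 0 0 0 0 0 0'; python3 look.py; python3 go.py .401 .2085 .056
```

```text
time_s: 23.02
eef_pos: [0.4137, 0.1724, 0.0742]
tool_rot: [0.732, 0.681, -0.002, -0.003]
contact_force: [0.3, 0.4, 0.8]
gripper_width: 0.794
scene lens [255, 218, 11, 6, 38] depth [0.5159 0.0488 0.0972]
scene lens [229, 284, 8, 9, 48] depth [0.3995 0.2136 0.0581]
top lens [248, 200, 9, 9, 59] depth [0.5263 0.0419 0.0896]
top lens [268, 202, 7, 7, 42] depth [ 0.5288 -0.0225  0.0899]
t 23.1 cab [0.3999 0.2049 0.0757] F [ 0.1  0.8 -0.6] w 68.3 j [ 0.28 -0.11  2.07  0.    1.18  0.35]
tool d mm [ 3.5  1.2 19.7] aligned d [ 3.6  1.1 19.7] turn [-0.005 -0.003  0.006]
```

```bash
python3 -m crank '68 4 1 12 0 0 0;68 0 0 8 0 0 0;30 0 0 0 0 0 0;0 0 0 0 0 0 0;0 0 0 0 0 0 0;0 0 0 0 0 0 0;0 0 0 0 0 0 0;0 0 0 0 0 0 0;0 0 0 0 0 0 0'; python3 go.py .401 .2085 .056; python3 -m crank '0 0 0 -10 0 0 0;0 0 0 -20 0 0 0;0 0 0 -30 0 0 0;0 0 0 -30 0 0 0;0 0 0 -30 0 0 0;0 0 0 -30 0 0 0;0 0 0 0 0 0 0'; python3 go.py .53 -.085 .215
```

```text
time_s: 24.25
eef_pos: [0.4182, 0.178, 0.0573]
tool_rot: [0.732, 0.681, 0.002, -0.002]
contact_force: [-0.7, 0.4, -0.4]
gripper_width: 0.444
t 24.2 cab [0.4029 0.2102 0.0573] F [-0.7  0.4 -0.4] w 37.9 j [ 0.29 -0.07  2.07  0.01  1.13  0.36]
tool d mm [-1.7 -1.9  1.2] aligned d [-1.7 -1.9  1.3] turn [-0.    -0.005  0.006]
time_s: 25.12
eef_pos: [0.4181, 0.1772, 0.2159]
tool_rot: [0.732, 0.681, 0.003, -0.001]
contact_force: [-0.3, 0.1, -0.3]
gripper_width: 0.446
t 25.1 cab [0.4029 0.2094 0.2159] F [-0.3  0.1 -0.3] w 38.1 j [ 0.28 -0.26  1.93  0.    1.46  0.36]
tool d mm [-295.2  125.2   -0.5] aligned d [-294.4  127.1    0.9] turn [ 0.002 -0.006  0.006]
```

```bash
python3 -m crank '0 0 0 -25 0 0 0;0 -10 25 -15 0 0 0;0 -35 25 0 0 0 0;0 -40 25 0 0 0 0;0 -40 25 0 0 0 0;0 -40 25 0 0 0 0;0 -40 2 0 0 0 0;0 -40 0 0 0 0 0;0 -40 0 0 0 0 0;0 -8 0 0 0 0 0;0 0 0 0 0 0 0'; python3 go.py .53 -.085 .090
```

```text
time_s: 26.5
eef_pos: [0.5222, -0.1326, 0.2441]
tool_rot: [0.731, 0.682, -0.001, -0.007]
contact_force: [0.5, 0.4, -0.4]
gripper_width: 0.45
t 26.5 cab [ 0.531  -0.0913  0.2441] F [ 0.5  0.4 -0.4] w 38.4 j [-0.35 -0.02  1.66  0.    1.51 -0.28]
tool d mm [  5.1   0.9 154.1] aligned d [  6.3  -1.  154.1] turn [-0.012 -0.008  0.009]
```

```bash
python3 -m crank '0 4 0 30 0 0.01 0;0 0 0 30 0 0 0;0 0 0 30 0 0 0;0 0 0 30 0 0 0;0 0 0 20 0 0 0;0 0 0 8 0 0 0;0 0 0 4 0 0 0;0 0 0 0 0 0 0'; python3 go.py .53 -.085 .090
```

```text
time_s: 27.5
eef_pos: [0.5248, -0.1166, 0.0913]
tool_rot: [0.728, 0.685, 0.005, -0.009]
contact_force: [0.4, -0.7, -0.7]
gripper_width: 0.444
t 27.5 cab [ 0.5323 -0.0751  0.0913] F [ 0.4 -0.7 -0.7] w 38.0 j [-0.33  0.11  1.82  0.02  1.22 -0.27]
tool d mm [-9.9 -2.5  1.1] aligned d [-9.9 -2.3  1.3] turn [-0.005 -0.019  0.018]
```

```bash
python3 -m crank '0 -8 -1 0 0 -0.02 0.01;0 0 0 2 0 0 0;0 0 0 2 0 0 0'; python3 go.py .53 -.085 .090
```

```text
time_s: 27.88
eef_pos: [0.5251, -0.1251, 0.0898]
tool_rot: [0.732, 0.682, -0.002, 0.001]
contact_force: [-1.5, 1.3, 15.8]
gripper_width: 0.448
t 27.9 cab [ 0.5333 -0.0835  0.0898] F [-1.5  1.3 15.8] w 38.2 j [-0.33  0.12  1.82 -0.    1.21 -0.25]
tool d mm [-1.4 -3.3 -0.2] aligned d [-1.5 -3.3 -0.2] turn [-0.001  0.003  0.008]
```

```bash
python3 -m crank '46 0 0 0 0 0 0;50 0 0 0 0 0 0;55 0 0 0 0 0 0;55 0 0 0 0 0 0;55 0 0 -20 0 0 0;55 0 0 -30 0 0 0;55 0 0 -30 0 0 0;20 0 0 -30 0 0 0;0 0 0 -25 0 0 0;0 12 -35 0 0 0 0;0 12 -40 0 0 0 0;0 12 -40 0 0 0 0;0 12 -20 0 0 0 0;0 5 0 0 0 0 0'; python3 look.py; python3 go.py .40 -.027 .2;python3 - <<'E'
from h import *
c=camera("scene"); cv2.imwrite("pics/s4.png",cv2.resize(c["img"][100:300,150:410],(780,600)))
E
```

```text
time_s: 29.62
eef_pos: [0.3898, -0.0607, 0.2275]
tool_rot: [0.732, 0.681, -0.002, -0.001]
contact_force: [0.9, 0.4, 0.7]
gripper_width: 0.003
scene lens [291, 194, 9, 8, 50] depth [ 0.529  -0.0849  0.0892]
scene lens [273, 204, 10, 8, 55] depth [ 0.5294 -0.0229  0.0893]
scene lens [255, 214, 10, 9, 66] depth [0.5268 0.0421 0.0893]
top lens [248, 199, 9, 8, 56] depth [0.5291 0.0415 0.116 ]
top lens [268, 201, 8, 7, 43] depth [ 0.5322 -0.0224  0.0909]
top lens [287, 202, 7, 8, 44] depth [ 0.5333 -0.0855  0.0899]
t 29.7 cab [ 0.3944 -0.03    0.2276] F [ 0.2  0.3 -0.9] w 0.0 j [-0.28 -0.44  2.05 -0.    1.53 -0.21]
tool d mm [ 3.1  5.8 27.6] aligned d [ 3.   5.6 27.6] turn [-0.004  0.002  0.007]
```

View pics/s4.png

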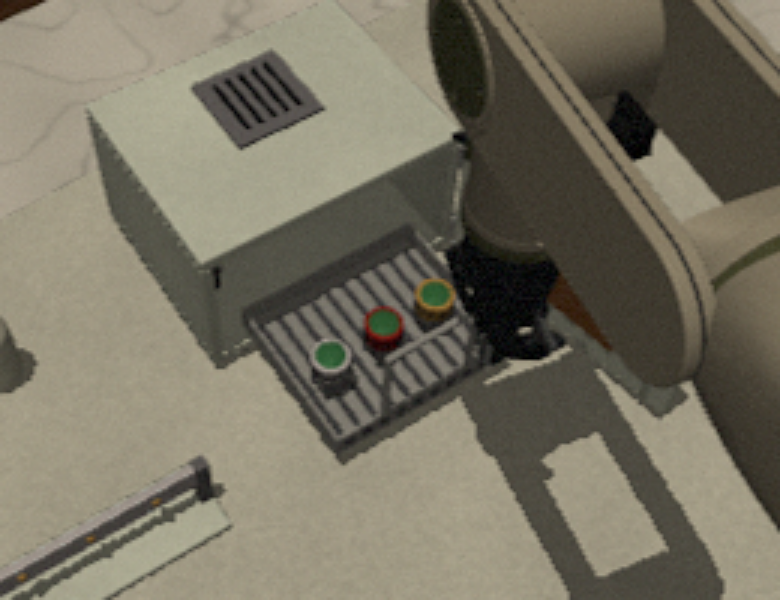

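All three lenses stand in the basket: (330,355), (384,327) and (435,297). The rail is empty. Now tilt and push the bar.

```bash
python3 -m crank '0 3 0 0 -0.17 0 0;0 0 0 0 -0.18 0 0;0 0 0 0 0 0 0'; python3 go.py .40 -.027 .167
```

```text
time_s: 30.15
eef_pos: [0.3918, -0.0588, 0.2246]
tool_rot: [0.722, 0.672, 0.114, 0.123]
contact_force: [-0.2, 0.4, 0.3]
gripper_width: 0.002
t 30.1 cab [ 0.3952 -0.0279  0.2246] F [-0.2  0.4  0.3] w 0.1 j [-0.36 -0.85  2.34  0.1   1.33 -0.3 ]
tool d mm [  0.9 -14.5  55.9] aligned d [ 0.9  4.8 57.6] turn [ 0.337 -0.     0.007]
```

```bash
python3 -m crank '0 0 0 0 0.17 0 0;0 0 0 0 0.05 0 0;0 0 -4 25 0 0 0;0 0 -4 25 0 0 0;0 0 0 8 0 0 0;0 0 0 0 0 0 0'; python3 go.py .43 -.027 .165
```

```text
time_s: 30.9
eef_pos: [0.3969, -0.0627, 0.1685]
tool_rot: [0.732, 0.679, 0.03, 0.036]
contact_force: [-0.6, -0.4, -0.3]
gripper_width: -0.001
t 30.9 cab [ 0.4006 -0.0314  0.1685] F [-0.6 -0.4 -0.3] w -0.0 j [-0.3  -0.49  2.2   0.02  1.34 -0.23]
tool d mm [ 4.3 28.9  6.3] aligned d [ 4.4 29.4  3.5] turn [0.094 0.004 0.004]
```

```bash
python3 -m crank '0 4 10 2 0 0 0;0 0 8 1 0 0 0;0 0 6 1 0 0 0;0 0 6 1 0 0 0;0 0 6 1 0 0 0;0 0 6 1 0 0 0;0 0 7 1 0 0 0;0 0 7 1 0 0 0;0 0 7 1 0 0 0;0 0 7 1 0 0 0;0 0 7 1 0 0 0;0 0 7 1 0 0 0;0 0 7 1 0 0 0;0 0 7 1 0 0 0;0 0 6 1 0 0 0;0 0 4 0 0 0 0'; python3 go.py .602 -.027 .165;python3 look.py
```

```text
time_s: 32.9
eef_pos: [0.5145, -0.0687, 0.1657]
tool_rot: [0.732, 0.679, 0.029, 0.036]
contact_force: [-2.4, 0.5, 0.2]
gripper_width: 0.001
t 32.9 cab [ 0.5184 -0.0281  0.1657] F [-2.4  0.5  0.2] w 0.1 j [-0.24 -0.11  1.9   0.01  1.26 -0.16]
tool d mm [ 0.9 83.2  8.5] aligned d [ 1.1 83.6  0.7] turn [0.093 0.006 0.003]
scene lens [260, 187, 9, 7, 51] depth [ 0.6036 -0.0233  0.0897]
scene lens [242, 196, 9, 9, 60] depth [0.6011 0.0413 0.0891]
top lens [251, 177, 8, 8, 54] depth [0.6056 0.0416 0.0898]
top lens [270, 178, 8, 8, 48] depth [ 0.6079 -0.0229  0.0894]
top lens [289, 180, 7, 7, 43] depth [ 0.609  -0.0854  0.0901]
```

```bash
python3 -m crank '0 0 -20 0 0 0 0;0 0 -15 0 -0.15 0 0;0 0 0 0 -0.15 0 0;0 0 0 0 0 0 0'; python3 go.py .49 -.027 .167
```

```text
time_s: 33.5
eef_pos: [0.4793, -0.0657, 0.1605]
tool_rot: [0.718, 0.667, 0.133, 0.147]
contact_force: [-0.1, 0.2, -0.3]
gripper_width: 0.003
t 33.5 cab [ 0.483  -0.0279  0.1605] F [-0.1  0.2 -0.3] w 0.3 j [-0.3  -0.52  2.28  0.1   0.99 -0.26]
tool d mm [ 0.9  9.  -3.3] aligned d [ 0.9  7.  -6.5] turn [0.399 0.005 0.004]
```

```bash
python3 -m crank '0 0 10 0 0 0 0;0 0 6.5 2.7 0 0 0;0 0 6.5 2.7 0 0 0;0 0 6.5 2.7 0 0 0;0 0 6.5 2.7 0 0 0;0 0 6.5 2.7 0 0 0;0 0 6.5 2.7 0 0 0;0 0 6.5 2.7 0 0 0;0 0 6.5 2.7 0 0 0;0 0 6.5 2.7 0 0 0;0 0 6.5 2.7 0 0 0;0 0 6.5 2.7 0 0 0;0 0 6.5 2.7 0 0 0;0 0 6.5 2.7 0 0 0;0 0 6.5 2.7 0 0 0'; python3 go.py .604 -.027 .165;python3 look.py
```

```text
time_s: 35.38
eef_pos: [0.5983, -0.076, 0.169]
tool_rot: [0.718, 0.667, 0.131, 0.147]
contact_force: [-2.5, -1.9, 2.2]
gripper_width: -0.002
t 35.4 cab [ 0.6024 -0.0289  0.169 ] F [-2.5 -1.9  2.2] w -0.2 j [-0.24 -0.14  1.97  0.07  0.92 -0.2 ]
tool d mm [ 1.9 -0.1  4.2] aligned d [1.9 1.6 4. ] turn [0.397 0.007 0.004]
scene lens [230, 181, 7, 4, 13] depth [0.6774 0.0395 0.0881]
```

```bash
python3 -m crank '0 0 4 2.5 0 0 0;0 0 4 2 0 0 0;0 0 4 2 0 0 0;0 0 4 2 0 0 0'; python3 go.py .62 -.027 .165; python3 -m crank '0 0 2.5 1.5 0 0 0;0 0 2.5 1.5 0 0 0'; python3 go.py .62 -.027 .165
```

```text
time_s: 35.98
eef_pos: [0.6042, -0.0761, 0.1685]
tool_rot: [0.719, 0.67, 0.121, 0.136]
contact_force: [-62.1, 4.5, 44.7]
gripper_width: -0.004
t 36.0 cab [ 0.6083 -0.0285  0.1685] F [-62.1   4.5  44.7] w -0.4 j [-0.24 -0.1   1.92  0.06  0.95 -0.2 ]
tool d mm [1.4 9.7 7.5] aligned d [ 1.5 11.7  3.5] turn [0.366 0.006 0.008]
time_s: 36.22
eef_pos: [0.6036, -0.0761, 0.1689]
tool_rot: [0.72, 0.672, 0.116, 0.131]
contact_force: [-38.3, 2.0, 27.1]
gripper_width: -0.002
t 36.2 cab [ 0.6077 -0.0285  0.1689] F [-38.3   2.   27.1] w -0.2 j [-0.24 -0.09  1.91  0.06  0.97 -0.19]
tool d mm [ 1.4 10.2  7.9] aligned d [ 1.5 12.3  3.9] turn [0.352 0.007 0.009]
```

```bash
python3 -m crank '0 0 -5 0 0 0 0;0 0 -20 -5 0 0 0;0 0 -35 -30 0 0 0;0 0 -40 -50 0 0 0;0 0 -30 -40 0 0 0;0 0 -20 0 0.15 0 0;0 0 0 0 0.17 0 0'; python3 go.py .45 -.027 .25;python3 - <<'E'
from h import *
c=camera("scene"); d=camera("top"); cv2.imwrite("pics/s5.png",np.hstack([cv2.resize(c["img"][100:250,180:330],(400,400)),cv2.resize(d["img"][90:220,220:350],(400,400))]))
for e in(c,d):
    C=cab(cloud(e))
    Q=sel(C,(.59,.66),(-.1,.06),(.14,.168));print("bar",len(Q),np.percentile(Q,[5,50,95],axis=0).round(4).tolist() if len(Q) else "")
    Q=sel(C,(.55,.7),(.05,.12),(.182,.2));print("front",np.percentile(Q[:,0],[0,1,3]).round(4))
    Q=sel(C,(.2,.61),(-.4,-.15),(.176,.196));print("door",cv2.minAreaRect((Q[:,:2]*1000).astype(np.float32)))
E
```

```text
time_s: 37.1
eef_pos: [0.4166, -0.0616, 0.2428]
tool_rot: [0.731, 0.682, 0.011, 0.02]
contact_force: [-0.3, 0.1, -0.6]
gripper_width: -0.001
t 37.1 cab [ 0.4202 -0.0287  0.2428] F [-0.3  0.1 -0.6] w -0.1 j [-0.27 -0.42  2.01 -0.    1.5  -0.2 ]
tool d mm [ 1.4 30.1 -5.8] aligned d [ 1.7 29.8 -7.2] turn [0.045 0.011 0.008]
bar 107 [[0.6205, -0.0775, 0.1444], [0.6234, -0.0245, 0.1569], [0.6274, 0.024, 0.16]]
front [0.6171 0.6193 0.6204]
door ((0.0, 0.0), (0.0, 0.0), 0.0)
bar 11 [[0.622, -0.0771, 0.1481], [0.6228, -0.0172, 0.156], [0.6231, 0.0232, 0.1624]]
front [0.6204 0.6215 0.6228]
door ((468.5609436035156, -209.026611328125), (284.6083679199219, 17.861295700073242), 8.980925559997559)
```

View pics/s5.png

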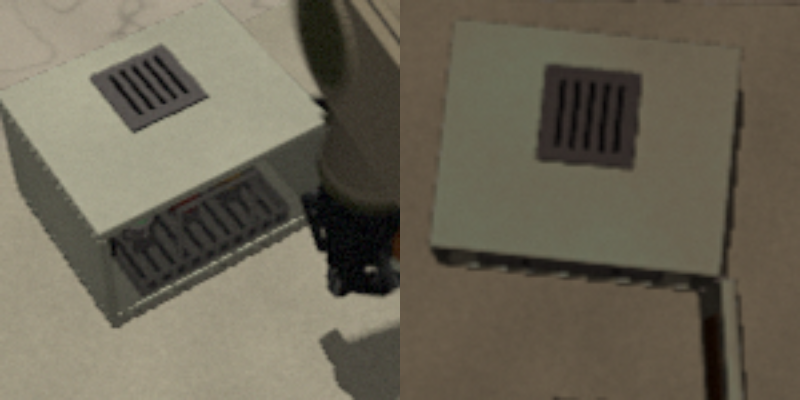

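The right panel shows the basket inside the opening. The bar reads 0.625 after bias correction, which matches home, and it stopped hard. The door is still at about 99°, at (720,330) in the right panel. Next the tool goes over the door to its outer side.

```bash
python3 -m crank '0 -20 0 -8 0.045 0 0;0 -36 -3 -2 0 0 0;0 -36 -3 -2 0 0 0;0 -36 -3 -2 0 0 0;0 -36 -3 -2 0 0 0;0 -36 -3 0 0 0 0;0 -36 -3 0 0 0 0;0 -36 -3 0 0 0 0;0 -6 0 0 0 0 0;0 0 0 0 0 0 0'; python3 go.py .40 -.30 .168
cat > door.py <<'E'
import sys; from h import *
H=np.array([.620,-.177]); r,d=float(sys.argv[1]),float(sys.argv[2])
o=cab(observe()["eef_pos"])[:2]
prev=None
for deg in map(float,sys.argv[3].split(',')):
    f=np.radians(deg); P=H+r*np.array([-np.sin(f),np.cos(f)])-d*np.array([np.cos(f),np.sin(f)])
    print(deg,P.round(4),"from now (y,x mm)",((P-o)[::-1]*1000).round(0),"step",((P-prev)[::-1]*1000).round(1) if prev is not None else ""); prev=P
E
python3 door.py .235 .030 99,95,91,87,83,79,75,71,67,63,59,55,51,47,43,39,35,31,27,23,19,15,11,7,3,0
```

```text
time_s: 38.45
eef_pos: [0.3787, -0.3424, 0.2548]
tool_rot: [0.729, 0.685, 0.002, 0.012]
contact_force: [0.0, 0.1, -1.1]
gripper_width: 0.001
t 38.5 cab [ 0.4044 -0.3117  0.2548] F [ 0.   0.1 -1.1] w 0.1 j [-0.84 -0.14  1.76  0.    1.5  -0.78]
tool d mm [12.9 -5.9 86.6] aligned d [11.7 -4.4 86.8] turn [0.02  0.013 0.017]
99.0 [ 0.3926 -0.2434] from now (y,x mm) [ 68. -12.] step 
95.0 [ 0.3885 -0.2274] from now (y,x mm) [ 84. -16.] step [16.  -4.1]
91.0 [ 0.3856 -0.2111] from now (y,x mm) [101. -19.] step [16.3 -2.9]
87.0 [ 0.3838 -0.1947] from now (y,x mm) [117. -21.] step [16.4 -1.8]
83.0 [ 0.3831 -0.1781] from now (y,x mm) [134. -21.] step [16.5 -0.7]
79.0 [ 0.3836 -0.1616] from now (y,x mm) [150. -21.] step [16.5  0.5]
75.0 [ 0.3852 -0.1452] from now (y,x mm) [167. -19.] step [16.5  1.6]
71.0 [ 0.388  -0.1289] from now (y,x mm) [183. -16.] step [16.3  2.8]
67.0 [ 0.392  -0.1128] from now (y,x mm) [199. -12.] step [16.1  3.9]
63.0 [ 0.397 -0.097] from now (y,x mm) [215.  -7.] step [15.8  5. ]
59.0 [ 0.4031 -0.0817] from now (y,x mm) [230.  -1.] step [15.4  6.1]
55.0 [ 0.4103 -0.0668
[... 305 characters left out ...]
  44.] step [12.3 11. ]
35.0 [ 0.4606 -0.0017] from now (y,x mm) [310.  56.] step [11.5 11.8]
31.0 [0.4733 0.009 ] from now (y,x mm) [321.  69.] step [10.7 12.6]
27.0 [0.4866 0.0188] from now (y,x mm) [330.  82.] step [ 9.8 13.3]
23.0 [0.5006 0.0276] from now (y,x mm) [339.  96.] step [ 8.8 14. ]
19.0 [0.5151 0.0354] from now (y,x mm) [347. 111.] step [ 7.8 14.6]
15.0 [0.5302 0.0422] from now (y,x mm) [354. 126.] step [ 6.8 15.1]
11.0 [0.5457 0.048 ] from now (y,x mm) [360. 141.] step [ 5.7 15.5]
7.0 [0.5616 0.0526] from now (y,x mm) [364. 157.] step [ 4.6 15.9]
3.0 [0.5777 0.0561] from now (y,x mm) [368. 173.] step [ 3.5 16.2]
0.0 [0.59  0.058] from now (y,x mm) [370. 186.] step [ 1.9 12.3]
```

```bash
python3 -m crank '0 0 -2 25 0.02 0.01 0.02;0 0 -2 25 0 0 0;0 0 -2 25 0 0 0;0 0 -2 10 0 0 0;0 12 -3 0 0 0 0;0 12 0 0 0 0 0;0 12 0 0 0 0 0;0 12 0 0 0 0 0;0 0 0 0 0 0 0'; python3 go.py .3926 -.2434 .165
```

```text
time_s: 39.58
eef_pos: [0.3737, -0.285, 0.1654]
tool_rot: [0.734, 0.679, -0.0, 0.001]
contact_force: [-1.2, -0.2, -0.1]
gripper_width: 0.002
t 39.6 cab [ 0.3949 -0.2548  0.1654] F [-1.2 -0.2 -0.1] w 0.2 j [-0.76 -0.17  1.95 -0.    1.36 -0.68]
tool d mm [11.4 -2.3  0.4] aligned d [11.4 -2.3  0.4] turn [ 0.001  0.002 -0.   ]
```

```bash
python3 -m crank '0 10 -2 0 0 0 0;0 12 -3 0 0 0 0;0 15 -3 0 0 0 0;0 15 -2 0 0 0 0;0 15 -1 0 0 0 0;0 15 0 0 0 0 0;0 15 1.5 0 0 0 0;0 15 2.5 0 0 0 0;0 15 4 0 0 0 0'; python3 go.py .397 -.097 .165;python3 - <<'E'
from h import *
for n in("top","scene"):
    d=camera(n); C=cab(cloud(d))
    Q=sel(C,(.2,.61),(-.28,.02),(.176,.194));print("door",len(Q),cv2.minAreaRect((Q[:,:2]*1000).astype(np.float32)))
E
```

```text
time_s: 40.7
eef_pos: [0.3814, -0.1508, 0.1663]
tool_rot: [0.735, 0.678, -0.0, 0.003]
contact_force: [0.7, -1.9, 0.7]
gripper_width: 0.003
t 40.7 cab [ 0.392  -0.1204  0.1663] F [ 0.7 -1.9  0.7] w 0.2 j [-0.5  -0.36  2.1  -0.    1.39 -0.42]
tool d mm [23.4  4.9  1.2] aligned d [23.4  5.   1.3] turn [ 0.004  0.004 -0.001]
door 279 ((532.5706176757812, -150.94964599609375), (16.294727325439453, 169.21893310546875), 68.23157501220703)
door 612 ((468.7971496582031, -142.29551696777344), (52.54434585571289, 292.8477478027344), 67.7066879272461)
```

```bash
python3 -m crank '0 16 4 0 0 0 0;0 16 5 0 0 0 0;0 15 6 0 0 0 0;0 15 7 0 0 0 0;0 14 8 0 0 0 0;0 14 9 0 0 0 0;0 13 10 0 0 0 0;0 12 11 0 0 0 0;0 11 12 0 0 0 0;0 10 13 0 0 0 0'; python3 go.py .4866 .0188 .165; python3 door.py .235 .03 40,35,31,27,23,19,15,11
```

```text
time_s: 42.05
eef_pos: [0.4807, -0.0193, 0.1662]
tool_rot: [0.735, 0.679, -0.001, 0.004]
contact_force: [0.8, -2.3, 1.6]
gripper_width: -0.002
t 42.0 cab [0.4808 0.0185 0.1662] F [ 0.8 -2.3  1.6] w -0.2 j [-0.14 -0.14  1.92 -0.01  1.35 -0.06]
tool d mm [0.3 5.8 1.3] aligned d [0.3 5.8 1.2] turn [ 0.005  0.008 -0.001]
40.0 [ 0.446  -0.0163] from now (y,x mm) [-35. -35.] step 
35.0 [ 0.4606 -0.0017] from now (y,x mm) [-20. -20.] step [14.6 14.7]
31.0 [0.4733 0.009 ] from now (y,x mm) [-9. -8.] step [10.7 12.6]
27.0 [0.4866 0.0188] from now (y,x mm) [0. 6.] step [ 9.8 13.3]
23.0 [0.5006 0.0276] from now (y,x mm) [ 9. 20.] step [ 8.8 14. ]
19.0 [0.5151 0.0354] from now (y,x mm) [17. 34.] step [ 7.8 14.6]
15.0 [0.5302 0.0422] from now (y,x mm) [24. 49.] step [ 6.8 15.1]
11.0 [0.5457 0.048 ] from now (y,x mm) [29. 65.] step [ 5.7 15.5]
```

```bash
python3 -m crank '0 6 14 0 0 0 0;0 8 14 0 0 0 0;0 7 14 0 0 0 0;0 6 15 0 0 0 0;0 5 15 0 0 0 0;0 4 12 0 0 0 0;0 3 8 0 0 0 0;0 2 5 0 0 0 0'; python3 go.py .59 .058 .165
```

```text
time_s: 43.05
eef_pos: [0.5847, 0.0157, 0.1662]
tool_rot: [0.734, 0.679, -0.006, 0.003]
contact_force: [-38.4, -8.7, 24.7]
gripper_width: 0.004
t 43.0 cab [0.5817 0.0615 0.1662] F [-38.4  -8.7  24.7] w 0.4 j [-0.05  0.15  1.63 -0.01  1.36  0.03]
tool d mm [-3.5  8.3  1.2] aligned d [-3.5  8.3  1.2] turn [-0.004  0.013 -0.001]
```

```bash
python3 -m crank '0 0 -5 0 0 0 0;0 0 -20 0 0 0 0;0 0 -35 -10 0 0 0;0 -20 -45 -15 0 0 0;0 -40 -40 -15 0 0 0;0 -40 -20 -15 0 0 0;0 -40 0 0 0 0 0;0 -40 0 0 0 0 0;0 0 0 0 0 0 0';python3 - <<'E'
from h import *
I=[]
for n in("top","scene"):
    d=camera(n); C=cab(cloud(d)); I.append(cv2.resize(d["img"][90:240,160:360] if n=="top" else d["img"][80:230,150:350],(400,300)))
    Q=sel(C,(.56,.64),(-.2,.13),(.178,.195))
    for y in(-.14,-.08,-.02,.04,.1):
        q=Q[abs(Q[:,1]-y)<.02]; print(n,y,len(q),np.percentile(q[:,0],[1,5,20]).round(4) if len(q) else "")
    Q=sel(C,(.56,.64),(-.2,.13),(.13,.17));print("face",len(Q))
    if len(Q)>30: print(np.polyfit(Q[:,1],Q[:,0],1).round(4))
cv2.imwrite("pics/d6.png",np.hstack(I))
E
python3 go.py
```

```text
time_s: 44.18
eef_pos: [0.4033, -0.1509, 0.2236]
tool_rot: [0.733, 0.68, -0.007, 0.002]
contact_force: [0.1, -0.0, -0.3]
gripper_width: -0.006
top -0.14 146 [0.6043 0.6055 0.6108]
top -0.08 143 [0.6047 0.6059 0.6113]
top -0.02 145 [0.6049 0.606  0.6117]
top 0.04 141 [0.6049 0.606  0.6112]
top 0.1 143 [0.6053 0.6066 0.6118]
face 119
[0.0037 0.6047]
scene -0.14 155 [0.6013 0.6022 0.6056]
scene -0.08 160 [0.6014 0.6024 0.606 ]
scene -0.02 162 [0.6027 0.6034 0.6073]
scene 0.04 171 [0.6026 0.6037 0.6079]
scene 0.1 187 [0.6037 0.6042 0.6084]
face 749
[0.0228 0.6048]
t 44.3 cab [ 0.4138 -0.1168  0.2233] F [-0.7 -0.1  0.2] w 0.1 j [-0.46 -0.33  1.98 -0.01  1.5  -0.39]
```

View pics/d6.png

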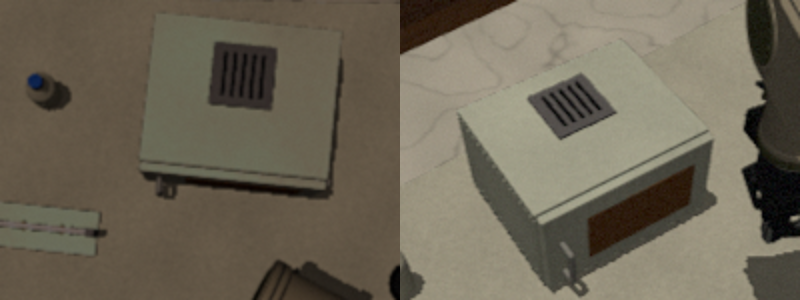

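The door sits flush: its front edge runs parallel to the cabinet at x≈0.605 across the full width. One last check of the bystanders, then I hand in.

Run:
```python
from h import *
a=np.load("scene0.npz")["img"]; t0=np.load("top0.npz")["img"]
c=camera("scene")["img"]; t=camera("top")["img"]
for nm,(x0,x1,y0,y1) in dict(spray=(165,195,120,145),case=(355,410,155,205),puck=(350,382,215,248)).items():
    print(nm,cv2.absdiff(t0,t)[y0:y1,x0:x1].mean().round(2))
from station import close_job
print(close_job())
```

```text
spray 1.21
case 1.53
puck 1.48
the job is handed in; nothing more can be done
None
```

The job is handed in: all three lenses are in the basket, the basket is pushed home and the door is shut. It took about 44 s of the 210 s allowed.

I drew the basket out to its stop. I then lifted the silver and red lenses straight up off the rail, fetched the brass one from the table, and stood all three in the basket. The basket went home by its bar, and I pushed the door shut along its arc.

What the last checks showed:
- **Lenses:** all three stood upright before the basket went in. Once it was inside I could no longer see them all clearly.
- **Basket:** the bar reads 0.625–0.629 m in the cabinet frame after correcting for camera bias, against 0.626 m expected. It stopped hard, with up to about 62 N of finger force along the push and 45 N upward, higher than I intended.
- **Door:** the edge is flush at about 0.605 m across its full width, parallel to the cabinet within the 1–3 mm noise. The last push reached 38 N, well past the catch force, but I have no direct reading of the click.
- **Case, bottle and microphone:** the top image barely changed around them, so they have not moved.
- **Disturbances:** I noticed no knock to the brass lens and no grip slip. At hand-in the robot was clear and touching nothing.

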